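# Refit the hotplate's control knob

### The arm

A 6-joint arm with a two-finger parallel gripper is mounted at the origin on a cart in front of the work surface, level with it; the furniture and walls round the work are solid. World frame = base frame: x ahead of the robot, y to its left, z up, the work surface at z = 0. Lengths are in m, angles in degrees, forces in N, time in s.
With the tool pointing down it reaches from about 0.375 to 0.9 m from the base axis. Payload 3.1 kg.
Tool frame: the origin (TCP) lies midway between the tips of the shut fingers; the grasp point (between the pads) lies 19 mm behind it; z points along the fingers, y is the line along which they close (so a half turn about z gives the same grasp; the last joint's range is limited). The gripper opens to 87 mm and grips with 3 to 60 N. Pads are 19 mm wide; open, the fingers measure 117 mm over their backs; the gripper's body (75 mm by 190 mm) begins 51 mm behind the grasp point.
Start: joints at [59.387, 30.224, 82.088, -0, 67.689, -10.227], TCP at [0.218, 0.586, 0.223] pointing down, gripper open.
Joint ranges: [-176.69, 176.69], [-43.24, 126.21], [12.49, 139.97], [-82, 262], [0, 151.66], [-163.58, 163.58]. Speed limits (degrees/s): [159.86, 159.86, 180, 180, 180, 180].

### API

Orientations are given as a 3x3 rotation matrix whose columns are the frame's x, y, z axes.
In Python, from rig import bot gives the robot as it stands.
- The arm moves only by the tool send_path, called after "Request:" as a command line: name --argument value ..., lists and objects as JSON in quotes. Schema: {"type":"object","properties":{"segments":{"type":"object","properties":{"sx":{"type":"array","items":{"type":"number"},"minItems":1,"maxItems":20},"sy":{"type":"array","items":{"type":"number"},"minItems":1,"maxItems":20},"sz":{"type":"array","items":{"type":"number"},"minItems":1,"maxItems":20},"ax":{"type":"array","items":{"type":"number"},"minItems":1,"maxItems":20},"ay":{"type":"array","items":{"type":"number"},"minItems":1,"maxItems":20},"az":{"type":"array","items":{"type":"number"},"minItems":1,"maxItems":20},"finger_gap":{"type":"array","items":{"type":"number"},"minItems":1,"maxItems":20}},"additionalProperties":false,"required":["sx","sy","sz","ax","ay","az","finger_gap"]},"only":{"type":"string"},"quiet":{"type":"boolean"},"lines":{"type":"string"}},"required":["segments"],"additionalProperties":false}. segments is an object with one list for each field, all of the same length, 1 to 20, a row being the entries at one place: sx, sy, sz (the shift in shares of 500 mm (1.0 is 500 mm)), ax, ay, az (a rotation vector in parts of the range, where 1.0 means 180 degrees), finger_gap (the opening from 0.0 (shut) to 1.0 (fully open)); each row is the pose to reach, as a shift and turn from the pose commanded when the call began, along the tool's axes at that moment; what a row does not reach only later rows make up. A row lasts 1/10 s, in which the tool goes at most 0.05 m and 8.59 degrees, less where a joint would pass 70% of its speed; a pose out of reach is approached as far as the arm can. The fingers move at their own pace and stop on an object; the grip force is fixed at half the most. Time passes only in rows, so rows that do not move let the fingers close. The tool returns the time, the measured TCP pose, the force, the opening and the grip force at its end. only (a regular expression) keeps the lines of the reply that match it, lines (a string "A,B") keeps lines A to B, and quiet returns only ok. No shift or turn number may pass 1 either way. Input that does not fit is refused with a message, and nothing moves.
- bot.read_state(): the state, without advancing time (a new reading comes with each control period).
- bot.capture(name): name is "scene" or "top" or "wrist"; returns a dict with "color" (480x640x3 uint8, red, green, blue), "K" (3x3 intrinsics, pixels), "view" (4x4, takes a point from world to camera coordinates); the wrist camera has in their place "mount" (4x4, takes a point from camera to tool coordinates, whose origin is the TCP and whose axes are the flange's). Camera axes: x right, y up, looking along -z (the intrinsics and any distortion apply to the point x, -y, -z); pixel columns grow to the right and rows downward; lengths in m; the calibration is good to about 2 mm. A picture is of the moment at which its call begins: read the wrist's pose just before it. There is no depth.
- bot.hand_in(): hands the job in; it is judged then, once.
The state is a dict: "time_s": time; "joint_positions": joint angles; "qvel": joint speeds; "tau": joint torques, N m; "position": TCP position; "tcp_rot": TCP orientation; "force": force on the tool from outside, world axes, zero at the start; "moment": the same for the moment, N m; "opening": opening from 0.0 (shut) to 1.0 (fully open); "grasp_force": force on a finger pad.
Only numpy, scipy, OpenCV 4.12 (cv2) and the standard library are available. Lean on these libraries where they do the work, as an engineer would, in place of code of your own. Each camera call takes 0.05 s, during which the arm holds its last target. There are 200 camera calls.

### The job

The control knob has come off the small white plug-in hotplate that stands on the range. Put the knob back on the bare shaft: find how it must be turned for the flat in its bore to meet the flat of the shaft, then press it down until it snaps fully home against the panel, and let go. Leave the pepper mill, the salt shaker and the garlic standing where they are.

Things in the scene. Friction and masses are not known exactly. Their poses are not given: they have to be found in the camera images.
- hob: white hotplate, 280 (x) x 250 (y) x 60 mm high, fixed, with a dark round cooking plate (160 mm across, raised 8 mm) towards its back. Origin: centre of its underside; z up; -x is its front, where the control panel lies (flat and level, the body's top face, 60 mm above the origin). Turned by up to 0.3 rad. A microwave hangs over its back, 0.47 m up: keep the arm clear of it.
- shaft_foot (a point): point on the shaft's axis at the level of the control panel, 105 mm towards -x from the hotplate's centre and 60 mm above its underside. Its axes are the hotplate's: they do not turn with the shaft. A steel bezel disc, 34 mm across and 2 mm high, lies round it. Nothing else within 65 mm of the axis stands above the panel.
- shaft_tip (a point): tip of the bare upright steel shaft, 22 mm above shaft_foot (hotplate's axes). 12 mm thick, 0.5 mm chamfer, one flat along it 1.5 mm from the axis, facing the hotplate's -x give or take 0.75 rad: the exact angle is not told. It turns stiffly (0.1 N m), 1.0 rad either way. Two sprung brass catches stand 2.5 mm out of its round sides, 9 mm above the panel.
- knob: red knob lying loose on the range, right way up, 50 g. Origin: centre of its underside (mouth of the bore), z up. Round body 44 mm across, 24 mm high. Set on the shaft wrongly turned, its underside stops 16 mm above the panel; turned to within 0.2 rad of the shaft it sinks freely to about 10.5 mm, onto the catches; a push of about 10 N then snaps it home, underside 2 mm above the panel.
- knob_bore (a point): point on the knob's axis 6 mm above its underside, where the flat of the bore begins (knob's axes). The bore is 13.2 mm across and 21 mm deep, widened to 19 mm for the first 1.5 mm; its flat lies on the knob's -x side, under the pointer, 2.4 mm from the axis, its lower edge bevelled by 1.2 mm. To fit, the knob's -x must point where the shaft's flat faces.
- knob_grip (a point): centre of the top of the knob's bar grip, 42 mm above its underside (knob's axes). The bar is 40 mm long (x), 14 mm wide (y) and stands 18 mm up from the round body; hold it by its long sides. A white pointer line marks its -x end. The top is flat and can be pressed on.
- pepper_mill: turned wooden pepper mill, 58 mm across, 160 mm tall, origin at the centre of its underside, loose: leave it alone
- salt_shaker: glass salt shaker with perforated top, 44 mm across, 90 mm tall, origin at the centre of its underside, loose: leave it alone
- garlic: bulb of garlic, about 50 mm, origin at the centre of its underside, loose: leave it alone

How it is judged:
By the outcome, as a careful person would: the job done as asked, in the order asked, and still so for the second after the job is handed in, with the robot touching nothing.
It also fails if it takes over 58 s, if anything falls off the work surface, if the arm or the gripper's body presses on something with over 40 N, if the wrist force passes 120 N, or if a joint passes its speed limit or range.

## Working session

There is one attempt and no reset: what is moved stays moved. The work goes in short steps, Python scripts to look and compute and a tool call to move; the robot and the scene stay as the last step left them, time stands still between calls to the robot, and variables do not carry over. Pictures are saved under pics/ and viewed, at most 10 in all, crops included, and the job is handed in when it is done.

```bash
ls; mkdir -p pics; python3 - <<'E'
from rig import bot
import cv2,numpy as np,pickle
s=bot.read_state();print(s['time_s'],s['position'],s['tcp_rot'],s['opening'])
d={n:bot.capture(n) for n in('scene','top','wrist')}
pickle.dump((s,d),open('first.pkl','wb'))
for n in d: cv2.imwrite(f'pics/{n}0.png',d[n]['color'][:,:,::-1])
for n in d: print(n,d[n]['K'],d[n].get('view',d[n].get('mount')),[k for k in d[n]])
E
```

```text
pics
rig.py
0.0 [0.21730663 0.58523703 0.2215802 ] [[-9.37378925e-01  3.48309519e-01 -1.10941686e-03]
 [ 3.48311059e-01  9.37377192e-01 -1.84550379e-03]
 [ 3.97135522e-04 -2.11635852e-03 -9.99997682e-01]] 1.0043808911258476
scene [[595.67183472   0.         317.30648255]
 [  0.         595.67183472 242.14757207]
 [  0.           0.           1.        ]] [[ 8.88595343e-01 -4.58691917e-01 -2.04142023e-04 -5.59095610e-01]
 [ 3.51576119e-01  6.80800585e-01  6.42576685e-01 -1.00026137e-01]
 [-2.94605752e-01 -5.71062421e-01  7.66221353e-01 -1.32868494e+00]
 [ 0.00000000e+00  0.00000000e+00  0.00000000e+00  1.00000000e+00]] ['color', 'K', 'view']
top [[469.87556825   0.         322.92513839]
 [  0.         469.87556825 245.6324246 ]
 [  0.           0.           1.        ]] [[ 0.02505947 -0.99960712 -0.01255473 -0.17671831]
 [ 0.98165789  0.02223132  0.18935037 -0.50891026]
 [-0.18899687 -0.01706947  0.98182932 -0.83984705]
 [ 0.          0.          0.          1.        ]] ['color', 'K', 'view']
wrist [[391.32327724   0.         321.82633099]
 [  0.         391.32327724 241.43302089]
 [  0.           0.           1.        ]] [[-3.26668723e-05  9.54140840e-01  2.99358075e-01  8.17654808e-02]
 [ 9.99999953e-01 -5.98210370e-05  2.99790026e-04 -1.95651246e-04]
 [ 3.03949818e-04  2.99358071e-01 -9.54140793e-01 -1.62068684e-01]
 [ 0.00000000e+00  0.00000000e+00  0.00000000e+00  1.00000000e+00]] ['color', 'K', 'mount']
```

View pics/scene0.png

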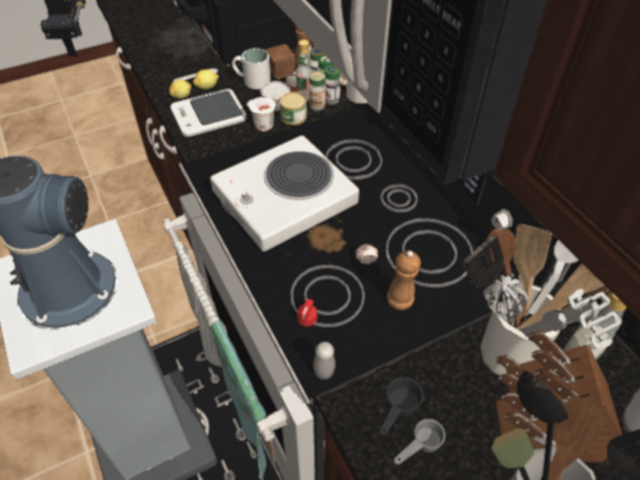

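View pics/top0.png

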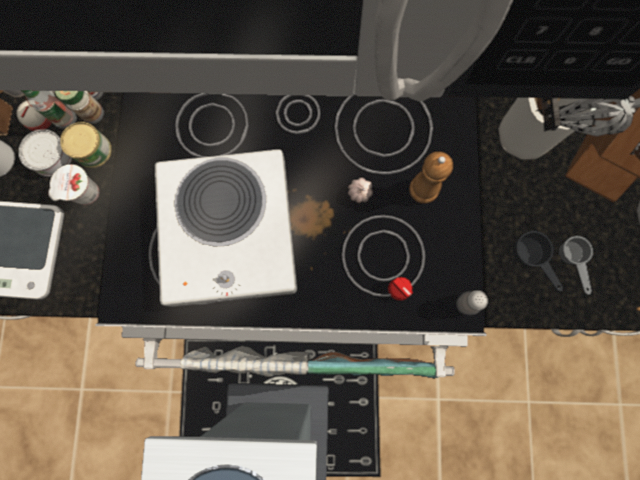

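The scene view shows the red knob at (307,313) and the shaft at (246,198). In the top view the knob is at (401,288), the shaft at (225,280), the salt shaker at (473,301), the mill at (430,178) and the garlic at (360,190).

```bash
cat > h.py <<'E'
import numpy as np,cv2
def cam(c,s=None):
    """camera centre and camera->world rotation"""
    if 'view' in c:
        V=c['view'];return -V[:3,:3].T@V[:3,3],V[:3,:3].T
    M=c['mount'];R=np.array(s['tcp_rot']);return np.array(s['position'])+R@M[:3,3],R@M[:3,:3]
def ray(c,uv,s=None):
    o,R=cam(c,s);p=np.linalg.inv(c['K'])@[uv[0],uv[1],1]
    d=R@[p[0],-p[1],-p[2]];return o,d/np.linalg.norm(d)
def plane(c,uv,z,s=None):
    o,d=ray(c,uv,s);return o+d*(z-o[2])/d[2]
def tri(rays):
    A=sum(np.eye(3)-np.outer(d,d) for o,d in rays);b=sum((np.eye(3)-np.outer(d,d))@o for o,d in rays)
    x=np.linalg.solve(A,b);return x,[np.linalg.norm(np.cross(x-o,d)) for o,d in rays]
def proj(c,P,s=None):
    o,R=cam(c,s);p=R.T@(np.array(P)-o);q=c['K']@[p[0],-p[1],-p[2]];return q[:2]/q[2]
def red(img):
    a=img.astype(int);m=((a[...,0]>100)&(a[...,1]<70)&(a[...,2]<70)).astype(np.uint8)
    n,l,st,ce=cv2.connectedComponentsWithStats(m);i=1+np.argmax(st[1:,4]);return (l==i).astype(np.uint8),st[i],ce[i]
E
python3 - <<'E'
import pickle,cv2,numpy as np
from h import *
s,d=pickle.load(open('first.pkl','rb'))
for n in('scene','top'):
    m,st,c=red(d[n]['color']);print(n,st,c); 
    if n=='top': t=c
    else: sc=c
print(tri([ray(d['scene'],sc),ray(d['top'],t)]), plane(d['top'],t,.025))
print('shaft',tri([ray(d['scene'],(246,198)),ray(d['top'],(225,280))]),plane(d['top'],(225,280),.07))
for q in((157,163),(284,151),(297,294),(160,305)): print(plane(d['top'],q,.06))
for n,q,z in(('salt',(473,301),.05),('mill',(432,175),.1),('garlic',(360,190),.025)): print(n,plane(d['top'],q,z))
t=d['top'];s_=d['scene']
def crop(c,x,y,r,k): return cv2.resize(c['color'][y-r:y+r,x-r:x+r,::-1],(k,k),interpolation=cv2.INTER_CUBIC)
cv2.imwrite('pics/crops.png',np.vstack([np.hstack([crop(t,401,288,25,290),crop(t,225,280,25,290)]),np.hstack([crop(s_,307,313,25,290),crop(s_,246,198,25,290)])]))
cv2.imwrite('pics/w.png',d['wrist']['color'][:,:,::-1])
E
```

```text
scene [298 299  20  27 341] [307.8856305  313.49560117]
top [390 277  23  22 325] [400.47692308 287.08      ]
(array([ 0.44269957, -0.31583885,  0.01094106]), [np.float64(0.0007824131149299579), np.float64(0.0007824131149298815)]) [ 0.44043733 -0.31353712  0.025     ]
shaft (array([0.44317643, 0.01287511, 0.06272579]), [np.float64(0.0014196100517114257), np.float64(0.0014196100517113038)]) [0.44097544 0.01157465 0.07      ]
[0.666159   0.16048062 0.06      ]
[ 0.69565842 -0.08460597  0.06      ]
[ 0.41956539 -0.11965426  0.06      ]
[0.39353562 0.12978188 0.06      ]
salt [ 0.41535616 -0.44233396  0.05      ]
mill [ 0.63840691 -0.36086296  0.1       ]
garlic [ 0.63115059 -0.23473419  0.025     ]
```

View pics/crops.png

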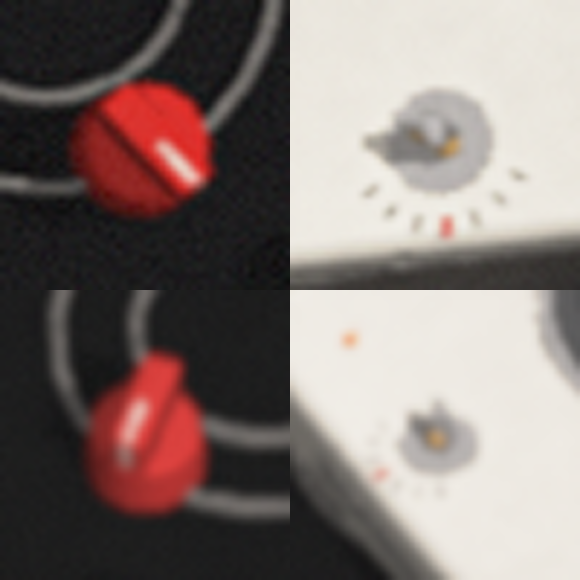

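The knob's pointer heads to the lower right in the top view, which is world (-x,-y). The shaft stands at about (0.441, 0.012) and its tip points up, so I go there with the wrist camera.

The manual's scale: shifts go in shares of 500 mm and turns go in shares of 180 degrees. Converting my numbers, -0.459 m / 0.5 = -0.918, -0.408 m / 0.5 = -0.816.

Request:
send_path --segments '{"sx": [-0.816, -0.816, -0.816, -0.816, -0.816, -0.816, -0.816, -0.816, -0.816, -0.816, -0.816, -0.816, -0.816, -0.816, -0.816, -0.816], "sy": [-0.918, -0.918, -0.918, -0.918, -0.918, -0.918, -0.918, -0.918, -0.918, -0.918, -0.918, -0.918, -0.918, -0.918, -0.918, -0.918], "sz": [0.1, 0.1, 0.1, 0.1, 0.1, 0.1, 0.1, 0.1, 0.1, 0.1, 0.1, 0.1, 0.1, 0.1, 0.1, 0.1], "ax": [0, 0, 0, 0, 0, 0, 0, 0, 0, 0, 0, 0, 0, 0, 0, 0], "ay": [0, 0, 0, 0, 0, 0, 0, 0, 0, 0, 0, 0, 0, 0, 0, 0], "az": [0, 0, 0, 0, 0, 0, 0, 0, 0, 0, 0, 0, 0, 0, 0, 0], "finger_gap": [1, 1, 1, 1, 1, 1, 1, 1, 1, 1, 1, 1, 1, 1, 1, 1]}'

```text
time_s: 1.75
position: [0.4392, 0.0147, 0.1725]
tcp_rot: [[-0.938, 0.347, -0.001], [0.347, 0.938, 0.001], [0.001, 0.0, -1.0]]
force: [-0.5, 0.1, -0.4]
opening: 0.997
grasp_force: 0.0
```

```bash
python3 - <<'E'
from rig import bot
import pickle,cv2
from h import *
s=bot.read_state();c=bot.capture('wrist');pickle.dump((s,c),open('w1.pkl','wb'))
print(s['position'],s['qvel'])
u=proj(c,(.441,.012,.07),s);print(u);x,y=map(int,u)
y0=max(0,min(y-60,360));x0=max(0,min(x-80,480))
im=c['color'][:,:,::-1];print(x0,y0)
big=cv2.resize(im[y0:y0+120,x0:x0+160],(640,480),interpolation=cv2.INTER_CUBIC)
cv2.imwrite('pics/w1.png',big)
E
```

```text
[0.43917208 0.01469917 0.17246568] [ 0.6873381  -0.21329148  0.03924446 -0.18340137 -0.24932502 -0.14301449]
[319.53564129 243.53378814]
239 183
```

View pics/w1.png

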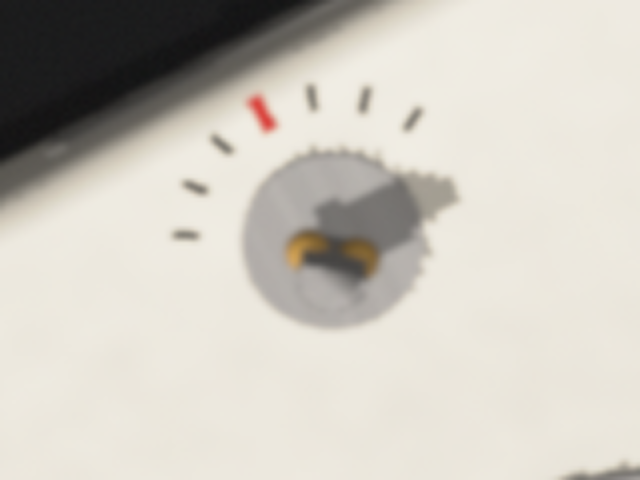

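The bare shaft shows a dark flat facing up in the crop, from (303,260) to (365,275), with brass catches at (308,250) and (358,258). The bezel is centred at (333,240). I enlarge it to measure the flat's edge.

```bash
python3 - <<'E'
import pickle,cv2
from h import *
s,c=pickle.load(open('w1.pkl','rb'))
im=c['color'][:,:,::-1]
f=lambda u,v:(239+(u+.5)/4-.5,183+(v+.5)/4-.5)
print('bezel',plane(c,f(333,239),.062,s))
for a,b,z in(((303,262),(364,281),.082),((308,248),(360,257),.069)):
    A,B=plane(c,f(*a),z,s),plane(c,f(*b),z,s);d=B-A;print(A,B,np.hypot(*d[:2]),'normal deg',np.degrees(np.arctan2(d[1],d[0]))-90,np.degrees(np.arctan2(d[1],d[0]))+90)
cr=im[233:263,302:342];g=cv2.convertScaleAbs(cr,alpha=1.3,beta=-20)
cv2.imwrite('pics/w1b.png',cv2.resize(g,(800,600),interpolation=cv2.INTER_CUBIC))
E
```

```text
bezel [0.4431297  0.01298125 0.062     ]
[0.43929892 0.00896301 0.082     ] [0.44610727 0.01752217 0.082     ] 0.010936767367468982 normal deg -38.50030762310898 141.499692376891
[0.4410937  0.00898395 0.069     ] [0.44589629 0.017099   0.069     ] 0.0094296858271764 normal deg -30.617537946931215 149.3824620530688
```

View pics/w1b.png

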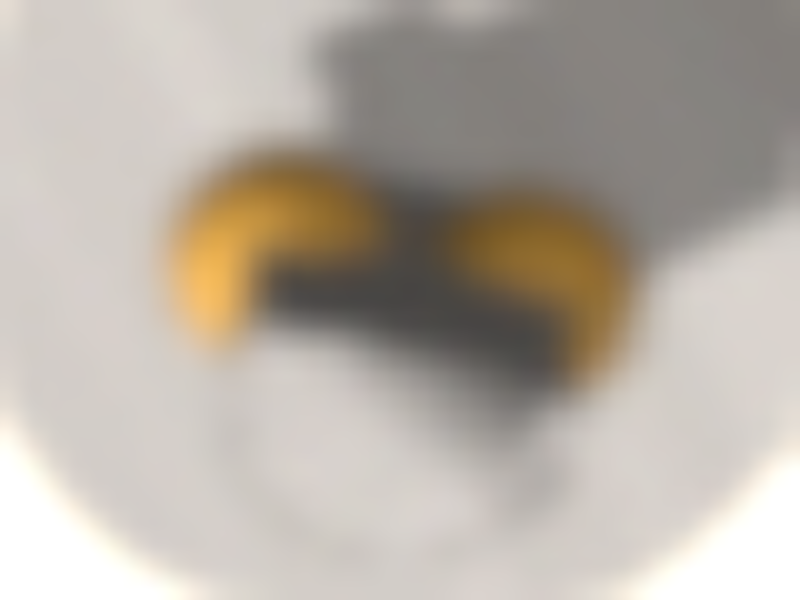

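The enlarged view shows the tip's rim spanning columns 220–575 with its bottom at row 555. The flat's top edge runs from (252,315) to (565,395).

```bash
python3 - <<'E'
import pickle,cv2
from h import *
s,c=pickle.load(open('w1.pkl','rb'))
f=lambda u,v:(302+(u+.5)/20-.5,233+(v+.5)/20-.5)
C=plane(c,f(397,377),.082,s);print('tip centre',C, 'radius', np.linalg.norm(plane(c,f(397,555),.082,s)-C))
for a,b,z in(((252,315),(565,395),.082),((252,260),(580,330),.078),((180,270),(628,290),.069)):
    A,B=plane(c,f(*a),z,s),plane(c,f(*b),z,s);d=B-A;print(A,B,np.hypot(*d[:2]),np.degrees(np.arctan2(d[1],d[0]))+90)
# foot & tip from scene and top for height check
s0,d=pickle.load(open('first.pkl','rb'))
for n in('scene','top'): print(n,proj(d[n],(.443,.0125,.062)),proj(d[n],(.443,.0125,.082)))
# bezel height: bezel centre in scene crop (440,438), top crop (440,140)
k=50/290
bs=(246-25+(440-290+.5)*k-.5,198-25+(438-290+.5)*k-.5);bt=(225-25+(440-290+.5)*k-.5,280-25+(140+.5)*k-.5)
print('bezel tri',tri([ray(d['scene'],bs),ray(d['top'],bt),ray(c,(239+333.5/4-.5,183+239.5/4-.5),s)]))
# knob: pointer line in top crop (162,145)-(198,182); bar ends; 
g=lambda u,v:(401-25+(u+.5)*k-.5,288-25+(v+.5)*k-.5)
A,B=plane(d['top'],g(162,145),.042),plane(d['top'],g(198,182),.042);print('pointer',A,B,np.degrees(np.arctan2(*(B-A)[1::-1])))
A,B=plane(d['top'],g(90,110),.042),plane(d['top'],g(178,198),.042);print('bar edge',A,B,np.degrees(np.arctan2(*(B-A)[1::-1])))
E
```

```text
tip centre [0.44313914 0.01261639 0.082     ] radius 0.006453684535985569
[0.43934047 0.00876569 0.082     ] [0.445736   0.01776597 0.082     ] 0.011041186316935287 144.60269753867613
[0.43868645 0.00893089 0.078     ] [0.44500027 0.01866638 0.078     ] 0.011603620869510306 147.03510368054478
[0.44081296 0.00520091 0.069     ] [0.4470682  0.01994121 0.069     ] 0.01601263276451222 157.0054150813968
scene [245.43338581 198.45469715] [244.64689249 192.52320825]
top [225.51521498 279.40274779] [223.1070099  278.07899572]
bezel tri (array([0.4444908 , 0.0128489 , 0.06130105]), [np.float64(0.001266594678543806), np.float64(0.00016200603809541776), np.float64(0.001107673186930787)])
pointer [ 0.43781628 -0.31663995  0.042     ] [ 0.42621065 -0.32806507  0.042     ] -135.44904210788604
bar edge [ 0.44856479 -0.29357139  0.042     ] [ 0.42093856 -0.32162659  0.042     ] -134.55861143712022
```

Scaled: -0.308 m / 0.5 = -0.616, -0.115 m / 0.5 = -0.23, 115 degrees / 180 = 0.6389.

Request:
send_path --segments '{"sx": [-0.23, -0.23, -0.23, -0.23, -0.23, -0.23, -0.23, -0.23, -0.23, -0.23, -0.23, -0.23, -0.23, -0.23, -0.23, -0.23, -0.23], "sy": [-0.616, -0.616, -0.616, -0.616, -0.616, -0.616, -0.616, -0.616, -0.616, -0.616, -0.616, -0.616, -0.616, -0.616, -0.616, -0.616, -0.616], "sz": [0, 0, 0, 0, 0, 0, 0, 0, 0, 0, 0, 0, 0, 0, 0, 0, 0], "ax": [0, 0, 0, 0, 0, 0, 0, 0, 0, 0, 0, 0, 0, 0, 0, 0, 0], "ay": [0, 0, 0, 0, 0, 0, 0, 0, 0, 0, 0, 0, 0, 0, 0, 0, 0], "az": [0.6389, 0.6389, 0.6389, 0.6389, 0.6389, 0.6389, 0.6389, 0.6389, 0.6389, 0.6389, 0.6389, 0.6389, 0.6389, 0.6389, 0.6389, 0.6389, 0.6389], "finger_gap": [1, 1, 1, 1, 1, 1, 1, 1, 1, 1, 1, 1, 1, 1, 1, 1, 1]}'

```text
time_s: 3.5
position: [0.441, -0.3146, 0.1726]
tcp_rot: [[0.71, 0.704, -0.0], [0.704, -0.71, 0.0], [0.0, -0.0, -1.0]]
force: [0.5, -0.4, 0.7]
opening: 1.0
grasp_force: 0.0
```

```bash
python3 - <<'E'
from rig import bot
import pickle,cv2
from h import *
s=bot.read_state();c=bot.capture('wrist');pickle.dump((s,c),open('w2.pkl','wb'))
print(s['joint_positions'],s['qvel'])
m,st,ce=red(c['color']);print(st,ce)
x0,y0=max(0,min(480,int(ce[0])-80)),max(0,min(360,int(ce[1])-60));print(x0,y0)
cv2.imwrite('pics/w2.png',cv2.resize(c['color'][y0:y0+120,x0:x0+160,::-1],(640,480),interpolation=cv2.INTER_CUBIC))
E
```

```text
[-4.73311760e+01  2.76855258e+01  9.70211116e+01  1.45575471e-03
  5.53005920e+01 -2.05973633e+00] [-0.43163229  0.12849164 -0.12951367 -0.00152608 -0.05926349  0.16039583]
[ 295  195   52   62 1930] [319.47564767 221.22953368]
239 161
```

View pics/w2.png

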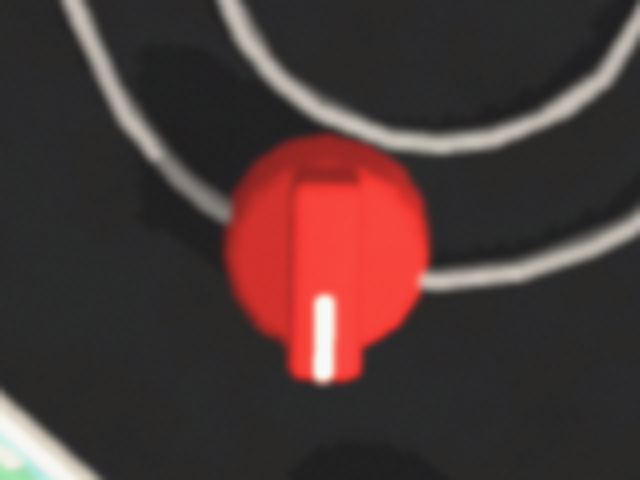

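The knob is seen square on. The bar top runs from (326,183) to (325,380) in the crop with edges at columns 291 and 360, and the pointer runs from (325,297) to (323,380).

```bash
python3 - <<'E'
import pickle,cv2
from h import *
s,c=pickle.load(open('w2.pkl','rb'))
f=lambda u,v:(239+(u+.5)/4-.5,161+(v+.5)/4-.5)
s0,d=pickle.load(open('first.pkl','rb'));k=50/290
g=lambda u,v:(401-25+(u+.5)*k-.5,288-25+(v+.5)*k-.5)
# pointer's outer end in wrist and top views -> height
print('pointer tip tri',tri([ray(c,f(323,380),s),ray(d['top'],g(200,184))]))
A,B=plane(c,f(326,183),.042,s),plane(c,f(324.5,380),.042,s);G=(A+B)/2
print('len',np.linalg.norm(B-A),'grip',G,'heading',np.degrees(np.arctan2(*(B-A)[1::-1])))
P,Q=plane(c,f(325,297),.042,s),plane(c,f(323,380),.042,s);print('pointer',np.degrees(np.arctan2(*(Q-P)[1::-1])))
print('width',np.linalg.norm(plane(c,f(292,285),.042,s)-plane(c,f(359,285),.042,s)))
R=np.array(s['tcp_rot']);print('toolx',np.degrees(np.arctan2(R[1,0],R[0,0])))
T=np.array([G[0],G[1],.027]);print('shift',R.T@(T-s['position']))
E
```

```text
pointer tip tri (array([ 0.42553655, -0.32855466,  0.04231375]), [np.float64(9.08566858485916e-05), np.float64(9.085668584848126e-05)])
len 0.03980781001021461 grip [ 0.43991458 -0.31486911  0.042     ] heading -135.7766289919526
pointer -136.68359046254827
width 0.013029402405076157
toolx 44.727731400077744
shift [-0.00093427 -0.0005405   0.14559533]
```

Scaled: 0.145 m / 0.5 = 0.29, -0.001 m / 0.5 = -0.002.

Request:
send_path --segments '{"sx": [-0.002, -0.002, -0.002, -0.002, -0.002, -0.002, -0.002, -0.002, -0.002, -0.002, -0.002, -0.002, -0.002, -0.002, -0.002, -0.002], "sy": [0, -0.001, -0.001, -0.001, -0.001, -0.001, -0.001, -0.001, -0.001, -0.001, -0.001, -0.001, -0.001, -0.001, -0.001, -0.001], "sz": [0.1, 0.2, 0.26, 0.29, 0.29, 0.29, 0.29, 0.29, 0.29, 0.29, 0.29, 0.29, 0.29, 0.29, 0.29, 0.29], "ax": [0, 0, 0, 0, 0, 0, 0, 0, 0, 0, 0, 0, 0, 0, 0, 0], "ay": [0, 0, 0, 0, 0, 0, 0, 0, 0, 0, 0, 0, 0, 0, 0, 0], "az": [0, 0, 0, 0, 0, 0, 0, 0, 0, 0, 0, 0, 0, 0, 0, 0], "finger_gap": [1, 1, 1, 1, 1, 1, 0, 0, 0, 0, 0, 0, 0, 0, 0, 0]}'

```text
time_s: 5.15
position: [0.4396, -0.3156, 0.0275]
tcp_rot: [[0.712, 0.702, -0.0], [0.702, -0.712, 0.0], [-0.0, -0.0, -1.0]]
force: [-1.3, -0.2, 0.8]
opening: 0.17
grasp_force: 0.3
```

Scaled: -0.13 m / 0.5 = -0.26, -0.1 m / 0.5 = -0.2.

Request:
send_path --segments '{"sx": [0, 0, 0, 0, 0, 0, 0], "sy": [0, 0, 0, 0, 0, 0, 0], "sz": [0, 0, 0, -0.1, -0.2, -0.26, -0.26], "ax": [0, 0, 0, 0, 0, 0, 0], "ay": [0, 0, 0, 0, 0, 0, 0], "az": [0, 0, 0, 0, 0, 0, 0], "finger_gap": [0, 0, 0, 0, 0, 0, 0]}'

```text
time_s: 5.85
position: [0.4421, -0.318, 0.1621]
tcp_rot: [[0.712, 0.702, 0.007], [0.702, -0.712, -0.008], [-0.0, 0.01, -1.0]]
force: [1.3, -0.6, -1.1]
opening: 0.156
grasp_force: 30.0
```

Request:
send_path --segments '{"sx": [0.466, 0.466, 0.466, 0.466, 0.466, 0.466, 0.466, 0.466, 0.466, 0.466, 0.466, 0.466, 0.466], "sy": [-0.462, -0.462, -0.462, -0.462, -0.462, -0.462, -0.462, -0.462, -0.462, -0.462, -0.462, -0.462, -0.462], "sz": [0.04, 0.04, 0.04, 0.04, 0.04, 0.04, 0.04, 0.04, 0.04, 0.04, 0.04, 0.04, 0.04], "ax": [0, 0, 0, 0, 0, 0, 0, 0, 0, 0, 0, 0, 0], "ay": [0, 0, 0, 0, 0, 0, 0, 0, 0, 0, 0, 0, 0], "az": [0.4333, 0.4333, 0.4333, 0.4333, 0.4333, 0.4333, 0.4333, 0.4333, 0.4333, 0.4333, 0.4333, 0.4333, 0.4333], "finger_gap": [0, 0, 0, 0, 0, 0, 0, 0, 0, 0, 0, 0, 0]}'

```text
time_s: 7.15
position: [0.443, 0.0123, 0.1372]
tcp_rot: [[0.836, -0.549, -0.001], [-0.549, -0.836, 0.0], [-0.001, 0.0, -1.0]]
force: [-0.6, 0.1, -0.7]
opening: 0.16
grasp_force: 30.0
```

```bash
python3 - <<'E'
from rig import bot
import pickle,cv2
from h import *
s=bot.read_state();d={n:bot.capture(n) for n in('scene','top','wrist')};pickle.dump((s,d),open('w3.pkl','wb'))
c=d['wrist'];R=np.array(s['tcp_rot']);print(s['position'],np.degrees(np.arctan2(R[1,0],R[0,0])),s['joint_positions'],s['opening'],s['force'])
ax=np.array([.4433,.0127,0])
print('shift to axis',R.T@(np.array([.4433,.0127,s['position'][2]])-s['position']))
print([proj(c,s['position']+R@np.array(o),s) for o in((0,0,0),(0,0,-.015))])
m,st,ce=red(c['color']);print(st,ce)
im=c['color'][:,:,::-1];x0,y0=max(0,int(ce[0])-120),max(0,min(int(ce[1])-90,300));print(x0,y0)
a=cv2.resize(im[y0:y0+180,x0:x0+240],(800,600),interpolation=cv2.INTER_CUBIC)
cv2.imwrite('pics/w3.png',a)
E
```

```text
[0.44301441 0.0123284  0.13721807] -33.317817176188555 [-1.29100889e+01  2.48547494e+01  1.12386432e+02 -1.15394050e-03
  4.28043232e+01  1.10408569e+02] 0.16040299639997682 [-0.58770018  0.06678526 -0.7419536 ]
shift to axis [ 3.45342233e-05 -4.67388590e-04 -1.60974348e-07]
[array([321.73901742, 309.42287381]), array([321.74063263, 325.92700252])]
[ 280  246   86   97 4560] [322.37039474 286.24583333]
202 196
```

View pics/w3.png

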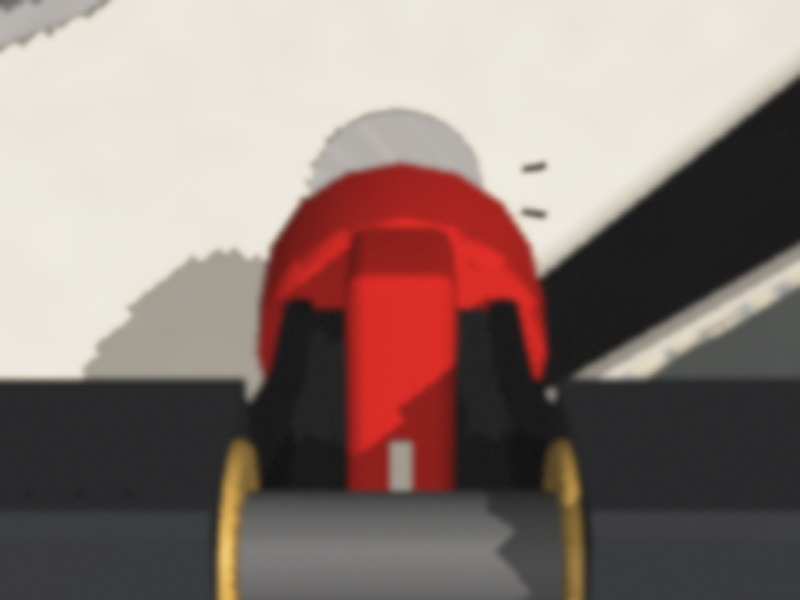

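The knob is held squarely. The bar's far top edge is at (402,272) in the crop with the pointer at the near end. I check the knob's offset from the tool axis in the x direction.

```bash
python3 - <<'E'
import pickle
from h import *
s,d=pickle.load(open('w3.pkl','rb'));c=d['wrist'];R=np.array(s['tcp_rot']);p=np.array(s['position'])
uv=(202+402.5/3.333-.5,196+273/3.333-.5)
for h in(.013,.015,.017):
    q=R.T@(plane(c,uv,p[2]+h,s)-p);print(h,q)
# bottom rim / body top: bar base at far end, row 235
for n in('scene','top'):
    m,st,ce=red(d[n]['color']);print(n,st,ce,proj(d[n],p+[0,0,-.005]))
E
```

```text
0.013 [ 0.02128638  0.00021649 -0.01301568]
0.015 [ 0.02212115  0.0002136  -0.0150163 ]
0.017 [ 0.02295592  0.0002107  -0.01701692]
scene [236 172  17  18 139] [244.25899281 183.64028777] [242.62905453 177.08708703]
top [603 110  37  55 645] [624.28992248 142.51782946] [216.63688385 274.46045953]
```

Scaled: 0.032 m / 0.5 = 0.064, 0.028 m / 0.5 = 0.056.

Request:
send_path --segments '{"sx": [-0.002, -0.002, -0.002, -0.002, -0.002, -0.002, -0.002, -0.002], "sy": [-0.0012, -0.0012, -0.0012, -0.0012, -0.0012, -0.0012, -0.0012, -0.0012], "sz": [0.02, 0.04, 0.05, 0.056, 0.06, 0.064, 0.064, 0.064], "ax": [0, 0, 0, 0, 0, 0, 0, 0], "ay": [0, 0, 0, 0, 0, 0, 0, 0], "az": [0, 0, 0, 0, 0, 0, 0, 0], "finger_gap": [0, 0, 0, 0, 0, 0, 0, 0]}'

```text
time_s: 8.1
position: [0.4429, 0.0135, 0.1057]
tcp_rot: [[0.835, -0.55, 0.0], [-0.55, -0.835, -0.0], [0.0, -0.0, -1.0]]
force: [0.8, -0.6, 0.7]
opening: 0.156
grasp_force: 30.0
```

```bash
python3 -c "
from rig import bot
s=bot.read_state();print(s['tcp_rot'].T@s['force'],s['moment'])"
```

```text
[ 1.05193408  0.06388321 -0.72953949] [0.00111542 0.15377247 0.02449738]
```

Scaled: 0.0075 m / 0.5 = 0.015, 0.006 m / 0.5 = 0.012.

Request:
send_path --segments '{"sx": [0, 0, 0, 0, 0, 0], "sy": [0, 0, 0, 0, 0, 0], "sz": [0.003, 0.006, 0.009, 0.012, 0.015, 0.015], "ax": [0, 0, 0, 0, 0, 0], "ay": [0, 0, 0, 0, 0, 0], "az": [0, 0, 0, 0, 0, 0], "finger_gap": [0, 0, 0, 0, 0, 0]}'

```text
time_s: 8.7
position: [0.4427, 0.0135, 0.0979]
tcp_rot: [[0.835, -0.55, -0.0], [-0.55, -0.835, 0.0], [-0.0, 0.0, -1.0]]
force: [-0.8, -1.1, -0.0]
opening: 0.158
grasp_force: 30.0
```

```bash
python3 -c "
from rig import bot
s=bot.read_state();print(s['tcp_rot'].T@s['force'],s['moment'])"
```

```text
[-0.04856522  1.35219545  0.04265186] [-0.02794367  0.22428193  0.01813901]
```

It is past the wrong-turn stop with no resistance, so the flats match. Now I press it home.

Scaled: 0.009 m / 0.5 = 0.018, 0.0075 m / 0.5 = 0.015.

Request:
send_path --segments '{"sx": [0, 0, 0, 0, 0, 0, 0], "sy": [0, 0, 0, 0, 0, 0, 0], "sz": [0.003, 0.006, 0.009, 0.012, 0.015, 0.018, 0.018], "ax": [0, 0, 0, 0, 0, 0, 0], "ay": [0, 0, 0, 0, 0, 0, 0], "az": [0, 0, 0, 0, 0, 0, 0], "finger_gap": [0, 0, 0, 0, 0, 0, 0]}'

```text
time_s: 9.4
position: [0.4423, 0.0138, 0.0894]
tcp_rot: [[0.835, -0.55, -0.001], [-0.55, -0.835, 0.0], [-0.001, 0.0, -1.0]]
force: [-1.8, 1.0, 7.7]
opening: 0.158
grasp_force: 30.0
```

```bash
python3 -c "
from rig import bot
s=bot.read_state();print(s['tcp_rot'].T@s['force'],s['moment'])"
```

```text
[-2.02032968  0.1786023  -7.65621865] [0.16618047 0.50801044 0.0316367 ]
```

Scaled: 0.003 m / 0.5 = 0.006, 0.002 m / 0.5 = 0.004.

Request:
send_path --segments '{"sx": [0, 0, 0, 0], "sy": [0, 0, 0, 0], "sz": [0.002, 0.004, 0.006, 0.006], "ax": [0, 0, 0, 0], "ay": [0, 0, 0, 0], "az": [0, 0, 0, 0], "finger_gap": [0, 0, 0, 0]}'

```text
time_s: 9.8
position: [0.4424, 0.0138, 0.0892]
tcp_rot: [[0.835, -0.55, 0.001], [-0.55, -0.835, -0.0], [0.001, -0.0, -1.0]]
force: [-6.7, 1.9, 37.3]
opening: 0.157
grasp_force: 30.0
```

```bash
python3 -c "
from rig import bot
s=bot.read_state();print(s['tcp_rot'].T@s['force'],s['moment'])"
```

```text
[ -6.60360393   2.12224686 -37.27554334] [0.31329148 1.33072461 0.03789418]
```

A force of 37 N at TCP z 0.089 is a hard stop at the home height. I relieve the push, let go and rise.

Scaled: -0.09 m / 0.5 = -0.18, -0.003 m / 0.5 = -0.006.

Request:
send_path --segments '{"sx": [0, 0, 0, 0, 0, 0, 0, 0, 0, 0, 0, 0, 0], "sy": [0, 0, 0, 0, 0, 0, 0, 0, 0, 0, 0, 0, 0], "sz": [-0.006, -0.006, -0.006, -0.006, -0.006, -0.006, -0.006, -0.006, -0.04, -0.1, -0.18, -0.18, -0.18], "ax": [0, 0, 0, 0, 0, 0, 0, 0, 0, 0, 0, 0, 0], "ay": [0, 0, 0, 0, 0, 0, 0, 0, 0, 0, 0, 0, 0], "az": [0, 0, 0, 0, 0, 0, 0, 0, 0, 0, 0, 0, 0], "finger_gap": [0, 0, 0.5, 0.5, 0.5, 0.5, 0.5, 0.5, 0.5, 0.5, 0.5, 0.5, 0.5]}'

```text
time_s: 11.1
position: [0.4432, 0.0134, 0.1768]
tcp_rot: [[0.835, -0.55, 0.002], [-0.55, -0.835, -0.001], [0.002, -0.001, -1.0]]
force: [-0.1, 0.7, -0.4]
opening: 0.502
grasp_force: 0.0
```

```bash
python3 - <<'E'
from rig import bot
import pickle,cv2
from h import *
s=bot.read_state();c=bot.capture('wrist');t=bot.capture('scene');pickle.dump((s,c,t),open('w4.pkl','wb'))
m,st,ce=red(c['color']);x0,y0=max(0,min(480,int(ce[0])-80)),max(0,min(360,int(ce[1])-60));print(st,ce,x0,y0)
cv2.imwrite('pics/w4.png',cv2.resize(c['color'][y0:y0+120,x0:x0+160,::-1],(640,480),interpolation=cv2.INTER_CUBIC))
E
```

```text
[ 294  211   57   74 2885] [322.17400347 242.18093588] 242 182
```

View pics/w4.png

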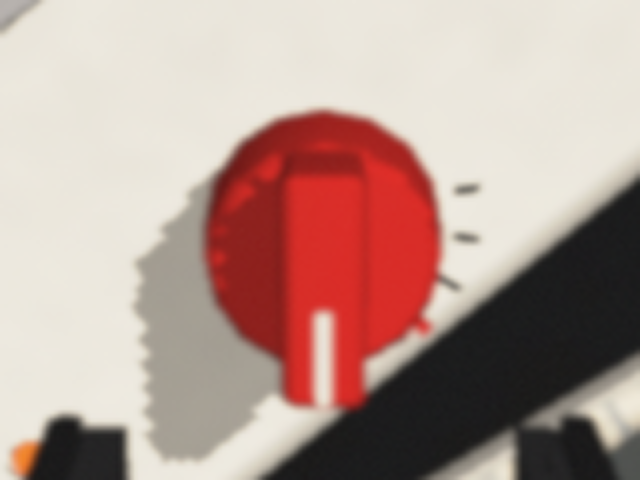

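The knob stands upright on the shaft, its bar top running from (325,175) to (324,405). I check its top height by the bar's length, with a second view.

Scaled: 0.075 m / 0.5 = 0.15, 0.073 m / 0.5 = 0.146.

```bash
python3 - <<'E'
import pickle
from h import *
s,c,t=pickle.load(open('w4.pkl','rb'))
f=lambda u,v:(242+(u+.5)/4-.5,182+(v+.5)/4-.5)
for z in(.1,.104,.108,.112):
    A,B=plane(c,f(325,175),z,s),plane(c,f(324,405),z,s);print(z,np.linalg.norm(A-B),(A+B)/2)
E
```

```text
0.1 0.039321685126727644 [0.44270152 0.01304184 0.1       ]
0.104 0.038663594077825804 [0.44387031 0.01228079 0.104     ]
0.108 0.03800550302892392 [0.44503909 0.01151973 0.108     ]
0.112 0.037347411980022026 [0.44620787 0.01075868 0.112     ]
```

Request:
send_path --segments '{"sx": [0, 0, 0, 0, 0, 0, 0, 0, 0, 0, 0], "sy": [0, 0, 0, 0, 0, 0, 0, 0, 0, 0, 0], "sz": [0, 0, 0, 0, 0.08, 0.12, 0.136, 0.142, 0.146, 0.15, 0.15], "ax": [0, 0, 0, 0, 0, 0, 0, 0, 0, 0, 0], "ay": [0, 0, 0, 0, 0, 0, 0, 0, 0, 0, 0], "az": [0, 0, 0, 0, 0, 0, 0, 0, 0, 0, 0], "finger_gap": [0, 0, 0, 0, 0, 0, 0, 0, 0, 0, 0]}'

```text
time_s: 12.3
position: [0.4426, 0.0136, 0.1042]
tcp_rot: [[0.835, -0.55, 0.001], [-0.55, -0.835, -0.001], [0.001, -0.0, -1.0]]
force: [-6.6, 1.2, 26.0]
opening: 0.002
grasp_force: 12.9
```

The shut fingers touch the knob's top at z 0.104 with 26 N, which is exactly the seated height. I retreat and hand in.

Scaled: -0.09 m / 0.5 = -0.18, -0.05 m / 0.5 = -0.1.

Request:
send_path --segments '{"sx": [0, 0, 0, 0, 0, 0], "sy": [0, 0, 0, 0, 0, 0], "sz": [-0.02, -0.1, -0.18, -0.18, -0.18, -0.18], "ax": [0, 0, 0, 0, 0, 0], "ay": [0, 0, 0, 0, 0, 0], "az": [0, 0, 0, 0, 0, 0], "finger_gap": [0, 0, 0, 0, 0, 0]}'

```text
time_s: 12.9
position: [0.4421, 0.0137, 0.1907]
tcp_rot: [[0.835, -0.55, -0.001], [-0.55, -0.835, 0.0], [-0.001, 0.0, -1.0]]
force: [-0.2, 0.4, 0.2]
opening: 0.002
grasp_force: 0.0
```

```bash
python3 -c "
from rig import bot
print(bot.hand_in())"
```

```text
the job is handed in; nothing more can be done
None
```

The knob is back on the shaft, turned to match the flat, pressed fully home (its top at z 0.104 m, the seated height) and released; I handed the job in at 12.9 s, and the arm stayed clear of the mill, shaker and garlic.

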